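Unload the bench analyser and latch its cover

ROBOT

A 6-joint arm with a two-finger parallel gripper is mounted at the origin on the work surface. World frame = base frame: x ahead of the robot, y to its left, z up, the work surface at z = 0. Lengths are in mm, angles in rad, forces in N, time in s.
With the tool pointing down it reaches from about 275 to 825 mm from the base axis. Payload 4.9 kg.
Tool frame: the origin (TCP) lies midway between the tips of the shut fingers; the grasp point (between the pads) lies 19 mm behind it; z points along the fingers, y is the line along which they close (so a half turn about z gives the same grasp; the last joint's range is limited). The gripper opens to 85 mm and grips with 20 to 120 N. Pads are 22 mm wide; open, the fingers measure 114 mm over their backs; the gripper's body (76 mm by 85 mm) begins 54 mm behind the grasp point. The pads swing forward as they close: fully open they stand 13 mm farther back than shut.
Start: joints at [1.058, 0.326, -0.193, 1.052, 0, 1.437], TCP at [203.389, 511.03, 200.681] pointing down, gripper open.
Joint ranges: [-2.65, 2.65], [-0.97, 1.79], [-1.3, 1.35], [-1.93, 2.1], [-1.47, 1.37], [-3.14, 3.14]. Speed limits (rad/s): [2.57, 2.57, 3.14, 3.14, 3.14, 3.14].

INTERFACE

Orientations are given as a rotation vector (axis times angle).
In Python, from station import arm gives the robot as it stands.
- The arm moves only by the tool play_rows, never from a script. Its argument "commands" is a list of rows, each a list of 4 numbers: the shift along the tool's x, y, z scaled (see below), then the turn about the tool's z scaled (see below). In form: [[x, y, z, yaw], ...]. A call has 1 to 12 rows; each row is the pose to reach, as a shift and turn from the pose commanded when the call began, along the tool's axes at that moment; what a row does not reach only later rows make up. The controller multiplies each number of a shift by 80 mm and each number of a turn by 90 degrees. A row lasts 1/8 s, in which the tool goes at most 62.5 mm and 10.7 degrees, less where a joint would pass 70% of its speed; a pose out of reach is approached as far as the arm can. A call with a number of a shift or a turn outside -1 to 1 is refused whole. A call with a gripper value outside its range is refused whole. "hand" is the finger opening in mm, from 0 to 85.4, set as the call begins (left out, the last holds). The fingers move at their own pace and stop on an object; the grip force is fixed at half the most. Time passes only in rows, so rows that repeat a pose let the fingers close. It gives the time, the measured TCP pose, the force, the opening and the grip force at its end, in the units of the state.
- arm.state(): the state, without advancing time (a new reading comes with each control period).
- arm.grab_frame(name): name is "scene" or "top" or "wrist"; returns a dict with "pixels" (400x640x3 uint8, red, green, blue), "fx", "fy", "cx", "cy" (pixels), "T" (4x4, takes a point from camera to world coordinates). Camera axes: x right, y up, looking along -z (the intrinsics and any distortion apply to the point x, -y, -z); pixel columns grow to the right and rows downward; lengths in mm; the calibration is good to about 2 mm. A picture is of the moment at which its call begins. There is no depth.
- arm.close_job(): hands the job in; it is judged then, once.
Trained networks look in the newest picture that a camera, given by its name, has taken for a name from the list of things; names that differ only in an ending like _2 or _b are one class to them, and where a whole thing is asked for, a point or a joint stands for the part that bears it (a point fixed in the world has none). Each returns a list of dicts, best first, with "score" (0 to 1); they miss things now and then, are a little off and sometimes report something else, mostly with a low value. They report only what shows in the picture. A call takes as long as a camera call.
- arm.look_for(query, camera): "extent" ([left, top, right, bottom] as shares, 0 to 1, of the picture: columns of its width, rows of its height, round what is visible of it).
- arm.trace(query, camera): "region" (400x640 bool, what is visible of it) and "extent" ([left, top, right, bottom] as shares, 0 to 1, of the picture: columns of its width, rows of its height, round what is visible of it).
- arm.tip_of(query, camera): "point" ([column, row] as shares, 0 to 1, of the picture: columns of its width, rows of its height: a listed point, or the origin of a listed thing).
The state is a dict: "time_s": time; "q": joint angles; "joint_velocities": joint speeds; "effort": joint torques, N m; "eef_pos": TCP position; "ee_rot": TCP orientation; "ft_force": force on the tool from outside, world axes, zero at the start; "torque": the same for the moment, N m; "width": finger opening in mm; "finger_force": force on a finger pad.
Only numpy, scipy, OpenCV 4.12 (cv2) and the standard library are available. Lean on these libraries where they do the work, as an engineer would, in place of code of your own. Each camera call takes 0.05 s, during which the arm holds its last target. There are 200 camera calls.

TASK

The measurement is finished: slide the red thumb latch sideways so that the analyser's cover springs open, take the sample tin out of the chamber and stand it upright in the empty half of the green tray, the half nearer the robot. Then shut the cover and press it down, gently, until the latch clicks back over it and it stays shut, and let go of everything. Set the tin down rather than dropping it, and leave the two other tins and the bottle standing where they are.

Things in the scene. Friction and masses are not known exactly. Their poses are not given: they have to be found in the camera images.
- analyser: White bench instrument, fixed to the bench, 270 mm (x) by 250 mm (y), flat deck 100 mm high. Origin on the bench; x points from its front (latch side, towards the robot) to its back (hinge side), y to its left for someone at the robot's place, z up. Front face at x = -145 mm, back at x = +125 mm.
- cover: Dark blue flat cover of the chamber, 152 mm long, 165 mm wide, 12 mm thick. Origin on the hinge axis (mid thickness), at x = +85, y = 0, z = 106 mm of the analyser; the hinge runs along y. The plate reaches from its own x = +2 to -150 mm; own z is the outer face's normal (face at z = +6 mm). Its pitch relative to the analyser is the opening: 0 to 0.06 rad shut, 1.4 rad (80 degrees, a stop) open.
- cover_edge (a point): Middle of the white strip on the cover's outer face near its free edge, where to press it shut (own x = -132, z = +6 mm). A spring opens the cover and holds it open; push it over and down on the outer face, from behind (1 to 3 N). Let go before the latch has caught, it springs up again.
- chamber_floor (a point): Middle of the floor of the open sample chamber sunk into the deck under the cover: 132 mm (x) by 150 mm (y), floor 30 mm above the bench and 70 mm below the deck. It lies at x = +6 mm, y = 0 of the analyser.
- cover_pin (a point): Tip of the steel pin (10 mm diameter) on the cover's free edge, 171 mm from the hinge; the latch's catch holds it down, at a height set differently (by up to 8 mm) on each analyser. On shutting, from about 20 mm above, the pin pushes the latch aside (a hump of 7 to 16 N at cover_edge), then the latch clicks back over it and the force drops; a hard rubber stop follows 2 mm below.
- latch_thumb (a point): Middle of the top of the red thumb piece of the latch: an upright block 24 mm (analyser's x) by 16 mm (y) by 31 mm, on a foot 28 by 30 mm whose top is 30 mm below this point. At rest it is at x = -118 mm, y = 0 of the analyser, and its top 35 to 43 mm above the deck (set differently on each analyser); it slides along the analyser's y. A steel catch behind it reaches to the cover's pin.
- latch (a joint): Slide of the latch, m: 0 at rest (catch over the pin), up to 0.014 at its end stop, growing towards the analyser's +y. A spring pushes it back to 0 (3 N at rest, 7 N at the end stop). The cover is released once it is past about 0.010.
- sample_tin: The tin to be taken out: closed steel tin, 58 mm diameter, 65 mm high, with a yellow band, about 0.2 kg. It stands upright in the chamber at the start, hidden by the cover. Origin at the centre of its underside, z up along it.
- tray: Green tray lying fixed on the bench, 300 mm (x) by 200 mm (y), rim 16 mm high, walls and floor 5 mm thick. Origin at the centre of its underside; x points away from the robot, so its empty half is at negative x.
- tin_a: Bystander: steel tin with a white band, same size as the sample tin, standing in the tray's far half. Origin at the centre of its underside.
- tin_b: Bystander: a second tin like tin_a.
- bottle: Bystander: amber bottle with a blue cap, 62 mm diameter, 150 mm high, standing on the bench. Origin at the centre of its underside.

How it is judged:
By the outcome, as a careful person would: the job done as asked, in the order asked, and still so for the second after the job is handed in, with the robot touching nothing.
It also fails if it takes over 61 s, if anything falls off the work surface, if the arm or the gripper's body presses on something with over 40 N, if the wrist force passes 120 N, or if a joint passes its speed limit or range.

## Working session

There is one attempt and no reset: what is moved stays moved. The work goes in short steps, Python scripts to look and compute and a tool call to move; the robot and the scene stay as the last step left them, time stands still between calls to the robot, and variables do not carry over. Pictures are saved under pics/ and viewed, at most 10 in all, crops included, and the job is handed in when it is done.

Besides the shell and the picture viewer there is one more tool, called after ">>>" by a JSON object that holds its "api" and its "payload", one argument or row to a line. play_rows: Moves the arm, as the interface text tells. Its arguments: {"type":"object","properties":{"commands":{"type":"array","items":{"type":"array","items":{"type":"number","minimum":-1,"maximum":1}}},"hand":{"type":"number"}},"required":["commands"]}

```bash
mkdir -p pics; ls; cat > h.py <<'E'
import numpy as np, cv2
from scipy.spatial.transform import Rotation as R
from station import arm
def ray(f,px):
    d=np.array([(px[0]-f['cx'])/f['fx'],-(px[1]-f['cy'])/f['fy'],-1.0])
    T=np.array(f['T']); return T[:3,3],T[:3,:3]@d
def atz(f,px,z):
    o,d=ray(f,px); return o+d*(z-o[2])/d[2]
def proj(f,p):
    T=np.array(f['T']); c=T[:3,:3].T@(np.array(p,float)-T[:3,3])
    return np.array([f['cx']-f['fx']*c[0]/c[2], f['cy']+f['fy']*c[1]/c[2]])
def tri(a,b):
    A=[];B=[]
    for o,d in (a,b):
        d=d/np.linalg.norm(d);P=np.eye(3)-np.outer(d,d);A.append(P);B.append(P@o)
    return np.linalg.solve(sum(A),sum(B))
def save(f,n): cv2.imwrite('pics/'+n+'.png',f['pixels'][:,:,::-1])
E
python3 - <<'E'
from h import *
np.set_printoptions(precision=1,suppress=True)
s=arm.state();print(s)
F={}
for c in ("scene","top"):
    f=F[c]=arm.grab_frame(c);save(f,c+'0')
    print(c,f['fx'],f['cx'],f['cy'],[k for k in f],np.array(f['T']))
cv2.imwrite('pics/both.png',cv2.resize(np.vstack([F[c]['pixels'] for c in F])[:,:,::-1],(480,600)))
for q in ("analyser","latch_thumb","cover_edge","cover_pin","tray","tin_a","bottle","cover"):
    for c in F:
        try:
            r=arm.tip_of(q,c)
            print(q,c,[(round(x['score'],2),np.round(np.array(x['point'])*[640,400],1)) for x in r[:3]])
        except Exception as e: print(q,c,e)
E
```

```text
pics
{'time_s': 0.0, 'q': array([ 1.1,  0.3, -0.2,  1.1, -0. ,  1.4]), 'joint_velocities': array([ 0.,  0., -0., -0.,  0.,  0.]), 'effort': array([  0. , -44.3,  26.2,   0. ,   0. ,  -0. ]), 'eef_pos': array([203. , 510.5, 199.9]), 'ee_rot': array([-0.6, -3.1,  0. ]), 'ft_force': array([-0. , -1.3, -0.7]), 'torque': array([ 0. , -0.1,  0. ]), 'finger_force': 0.0, 'width': 85.10831130204808}
scene 364.9527981764315 319.5147998557029 202.5988817067577 ['pixels', 'fx', 'fy', 'cx', 'cy', 'T'] [[   0.6   -0.7    0.4  943.1]
 [   0.8    0.5   -0.3 -213.1]
 [   0.     0.5    0.9  958.1]
 [   0.     0.     0.     1. ]]
top 385.64162813391437 318.3820309310658 207.94562495925848 ['pixels', 'fx', 'fy', 'cx', 'cy', 'T'] [[   0.     1.    -0.1  435.1]
 [  -1.     0.     0.    85.7]
 [   0.     0.1    1.  1044.1]
 [   0.     0.     0.     1. ]]
analyser scene [(0.69, array([340.4, 220.9]))]
analyser top [(0.97, array([291.8, 208.2]))]
latch_thumb scene [(0.55, array([313.3, 167.7])), (0.22, array([393.5, 162.3]))]
latch_thumb top [(0.75, array([290., 247.])), (0.45, array([192.3, 219.2]))]
cover_edge scene [(0.7, array([331.3, 187.5]))]
cover_edge top [(0.61, array([293.2, 219.3]))]
cover_pin scene [(0.7, array([319.7, 182.8]))]
cover_pin top [(0.83, array([293. , 230.8]))]
tray scene [(0.73, array([220.5, 283.2])), (0.46, array([219.4, 325.9]))]
tray top [(0.74, array([432.7, 222. ]))]
tin_a scene [(0.88, array([255.1, 303. ])), (0.68, array([219.3, 326.3]))]
tin_a top [(0.82, array([452.7, 182.3])), (0.67, array([413.9, 183.3]))]
bottle scene [(0.63, array([394.6, 162.4]))]
bottle top [(0.73, array([191.4, 222. ]))]
cover scene [(0.8, array([364.1, 220.3]))]
cover top [(0.79, array([290.7, 164.7])), (0.59, array([290. , 246.8]))]
```

View pics/both.png

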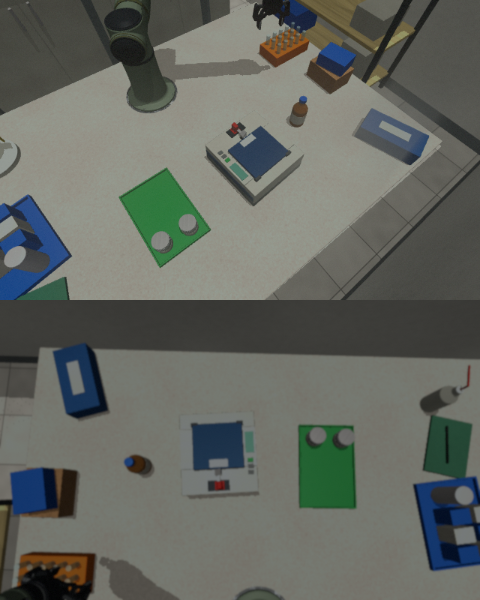

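```bash
python3 - <<'E'
from h import *
np.set_printoptions(precision=1,suppress=True)
S=arm.grab_frame("scene");T=arm.grab_frame("top")
P={}
for q in ("latch_thumb","cover_edge","cover_pin","cover","analyser","tray","bottle"):
    a=np.array(arm.tip_of(q,"scene")[0]['point'])*[640,400];b=np.array(arm.tip_of(q,"top")[0]['point'])*[640,400]
    p=tri(ray(S,a),ray(T,b));print(q,p,proj(S,p)-a,proj(T,p)-b)
for r in arm.tip_of("tin_a","top")[:2]: print('tin',atz(T,np.array(r['point'])*[640,400],5))
# tray, analyser outlines in top view
for q,z in (("tray",16),("analyser",100),("cover",112)):
    r=arm.trace(q,"top")[0]; m=r['region'].astype(np.uint8)
    c=max(cv2.findContours(m,0,2)[0],key=cv2.contourArea)[:,0,:]
    w=np.array([atz(T,p,z)[:2] for p in c],np.float32)
    print(q,r['score'],cv2.minAreaRect(w))
print(S['T'],T['T'])
E
```

```text
latch_thumb [462.8 137.7 146.7] [-0.7  0.1] [-0.6 -0.4]
cover_edge [523.3 146.4  98.8] [-0.9  0.1] [-0.9 -0.6]Traceback (most recent call last):
  File "<stdin>", line 6, in <module>
IndexError: list index out of range
```

The picture shows the analyser at top-image (291,208) with the latch towards the robot at (290,247). The tray is to its right with two tins in the far half, and the bottle is to its left at (191,222).

```bash
python3 - <<'E'
from h import *
np.set_printoptions(precision=1,suppress=True)
S=arm.grab_frame("scene");T=arm.grab_frame("top")
for q in ("latch_thumb","cover_edge","cover_pin","tray","bottle"):
  try:
    a=np.array(arm.tip_of(q,"scene")[0]['point'])*[640,400];b=np.array(arm.tip_of(q,"top")[0]['point'])*[640,400]
    p=tri(ray(S,a),ray(T,b));print(q,p,proj(S,p)-a,proj(T,p)-b)
  except Exception as e: print(q,e)
for r in arm.tip_of("tin_a","top")[:2]: print('tin',atz(T,np.array(r['point'])*[640,400],5))
for q,z in (("tray",16),("analyser",100),("cover",112),("latch_thumb",138)):
  for r in arm.trace(q,"top")[:2]:
    m=r['region'].astype(np.uint8)
    c=max(cv2.findContours(m,0,2)[0],key=cv2.contourArea)[:,0,:]
    w=np.array([atz(T,p,z)[:2] for p in c],np.float32)
    print(q,r['score'],np.array(r['extent'])*[640,400,640,400],cv2.minAreaRect(w))
f=np.hstack([cv2.resize(T['pixels'][150:270,220:360],None,fx=2.8,fy=2.8,interpolation=2),cv2.resize(S['pixels'][150:270,260:400],None,fx=2.8,fy=2.8,interpolation=2)])
cv2.imwrite('pics/crop.png',f[:,:,::-1])
E
```

```text
latch_thumb [457.7 147.4 122.1] [ 0.4 -0. ] [0.4 0.2]
cover_edge [527.6 144.2 116.6] [-2.4  0.3] [-2.2 -1.5]
cover_pin list index out of range
tray [ 536.5 -235.1    4.8] [ 2.4 -0.2] [2.1 1. ]
bottle [527.7 420.9  10.1] [-0.5  0.1] [-0.5 -0.3]
tin [ 635.1 -190.5    5. ]
tin [ 640.7 -293.3    5. ]
tray 0.64 [396.1 164.9 475.  278.3] ((538.68408203125, -234.4382781982422), (299.62762451171875, 205.11984252929688), 0.17622485756874084)
analyser 0.56 [239.2 148.2 344.  261.2] ((564.2537841796875, 148.44309997558594), (268.71337890625, 249.02310180664062), 4.599954605102539)
cover 0.56 [258.1 161.8 327.7 229.8] ((585.2843017578125, 149.611572265625), (154.54876708984375, 169.7693328857422), 3.663325786590576)
latch_thumb 0.59 [286.2 225.3 300.7 254.7] ((475.93585205078125, 139.63156127929688), (66.25193786621094, 28.44530487060547), 4.907810211181641)
```

View pics/crop.png

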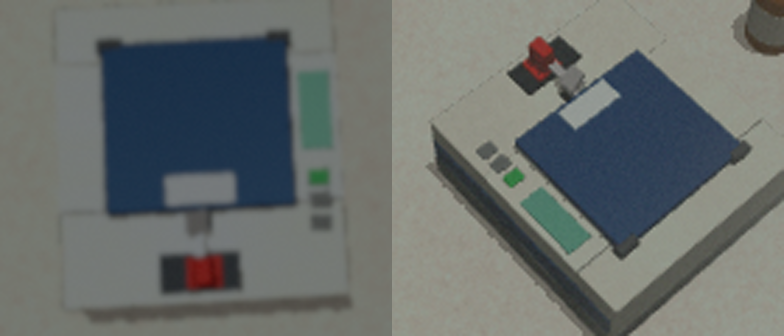

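The crop shows the cover with its white strip towards the robot and the red thumb in front at the middle, on a dark foot. The analyser is turned about +4° and its origin is near (574,149). The thumb is at about (457,140).

```bash
cat >> h.py <<'E'
YAW=np.radians(4.3)  # analyser yaw
def plan(tx,ty,tz,yaw_tool=None,pos=None):
    """scaled numbers from current pose to world target; yaw_tool = wanted world angle of tool x"""
    s=arm.state(); Rm=R.from_rotvec(s['ee_rot']).as_matrix()
    d=Rm.T@(np.array([tx,ty,tz])-s['eef_pos'])
    cur=np.arctan2(Rm[1,0],Rm[0,0]); 
    print('tool x dir',np.round(np.degrees(cur),1),'tool y dir',np.round(np.degrees(np.arctan2(Rm[1,1],Rm[0,1])),1),'z',Rm[:,2].round(3))
    print('shift/80',(d/80).round(3))
    if yaw_tool is not None:
        t=-(yaw_tool-cur); t=(t+np.pi)%(2*np.pi)-np.pi
        print('turn/90',round(t/(np.pi/2),3))
E
python3 - <<'E'
from h import *
plan(456,112,200,YAW); s=arm.state();print(s['q'],s['ee_rot'])
W=arm.grab_frame("wrist"); print(np.round(W['T'],2),W['fx'],W['cx'],W['cy'])
E
```

```text
tool x dir 158.3 tool y dir 68.3 z [ 0. -0. -1.]
shift/80 [-4.778 -3.467  0.008]
turn/90 1.711
[ 1.05780745e+00  3.26232648e-01 -1.92584343e-01  1.05199100e+00
 -1.25092625e-05  1.43660699e+00] [ 5.91464334e-01  3.08540486e+00 -2.36132815e-05]
[[ 3.7000e-01 -8.9000e-01 -2.7000e-01  1.3395e+02]
 [ 9.3000e-01  3.5000e-01  1.1000e-01  5.3772e+02]
 [-0.0000e+00 -2.9000e-01  9.6000e-01  3.7384e+02]
 [ 0.0000e+00  0.0000e+00  0.0000e+00  1.0000e+00]] 289.880939424145 316.1383778823782 200.21744918123386
```

>>> {"api": "play_rows", "payload": {
  "commands": [
    [-1,-0.72,0,-0.289],
    [-1,-0.72,0,-0.289],
    [-1,-0.72,0,-0.289]
  ],
  "hand": 0
}}

```text
time_s: 2.48
eef_pos: [257.5, 425.9, 200.8]
ee_rot: [-0.118, 3.139, -0.001]
ft_force: [0.0, -0.4, 0.4]
width: 32.4
finger_force: 0.0
```

>>> {"api": "play_rows", "payload": {
  "commands": [
    [-0.44,-0.82,0,0],
    [-0.44,-0.82,0,0]
  ]
}}

```text
time_s: 2.72
eef_pos: [297.4, 363.2, 200.7]
ee_rot: [-0.113, 3.139, -0.001]
ft_force: [-0.4, 0.2, -0.1]
width: 0.4
finger_force: 0.0
```

>>> {"api": "play_rows", "payload": {
  "commands": [
    [-0.44,-0.82,0,0],
    [-0.44,-0.82,0,0]
  ]
}}

```text
time_s: 2.98
eef_pos: [337.6, 300.8, 200.8]
ee_rot: [-0.112, 3.139, 0.0]
ft_force: [-0.1, 0.0, 0.5]
width: 0.4
finger_force: 0.0
```

>>> {"api": "play_rows", "payload": {
  "commands": [
    [-0.44,-0.82,0,0],
    [-0.44,-0.82,0,0]
  ]
}}

```text
time_s: 3.22
eef_pos: [377.7, 238.4, 200.8]
ee_rot: [-0.113, 3.139, 0.001]
ft_force: [-0.2, 0.5, -0.3]
width: -0.1
finger_force: 0.0
```

>>> {"api": "play_rows", "payload": {
  "commands": [
    [-0.44,-0.82,0,0],
    [-0.44,-0.82,0,0]
  ]
}}

```text
time_s: 3.48
eef_pos: [417.8, 175.9, 200.8]
ee_rot: [-0.113, 3.139, 0.001]
ft_force: [-0.2, 0.8, -0.4]
width: 0.5
finger_force: 0.0
```

>>> {"api": "play_rows", "payload": {
  "commands": [
    [-0.44,-0.82,0,0],
    [-0.44,-0.82,0,0],
    [-0.44,-0.82,0,0]
  ]
}}

```text
time_s: 3.85
eef_pos: [456.2, 114.9, 200.5]
ee_rot: [0.117, -3.138, -0.002]
ft_force: [-0.4, -0.3, 0.7]
width: 0.1
finger_force: 0.0
```

```bash
python3 - <<'E'
from h import *
np.set_printoptions(precision=1,suppress=True)
s=arm.state();print(s['time_s'],s['eef_pos'],s['q'],s['width'],s['ft_force'])
plan(456,112,200,YAW+np.pi)
W=arm.grab_frame("wrist");save(W,'w1')
for q in ("latch_thumb","cover_edge","cover_pin"):
    for r in arm.tip_of(q,"wrist")[:2]:
        a=np.array(r['point'])*[640,400]
        print(q,r['score'],a,[atz(W,a,z) for z in (112,139)])
E
```

```text
3.85 [456.2 114.9 200.5] [ 0.1  0.2 -0.4  1.   0.   0. ] 0.14969827016532303 [-0.4 -0.3  0.7]
tool x dir -175.7 tool y dir 94.3 z [-0.  0. -1.]
shift/80 [ 0. -0.  0.]
turn/90 -0.0
latch_thumb 0.7 [346.2 203.6] [array([462.6, 143.1, 112. ]), array([454.3, 139.5, 139. ])]
cover_edge 0.93 [344.  266.2] [array([529.1, 147.9, 112. ]), array([513.9, 143.8, 139. ])]
```

View pics/w1.png

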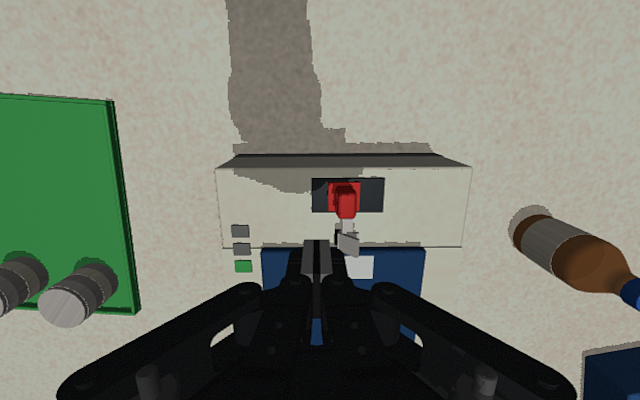

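The wrist picture shows the red thumb at (346,203), slightly right of the finger tips at (317,245). The deck's front edge is horizontal at row 167, so the yaw fits. I'll go down on its −y side.

>>> {"api": "play_rows", "payload": {
  "commands": [
    [0.04,-0.06,0.4,0],
    [0.04,-0.06,0.8,0],
    [0.04,-0.06,0.98,0],
    [0.04,-0.06,0.98,0]
  ]
}}

```text
time_s: 4.55
eef_pos: [452.8, 109.6, 121.8]
ee_rot: [0.12, -3.138, -0.0]
ft_force: [0.4, 0.2, -0.1]
width: 0.2
finger_force: 0.0
```

>>> {"api": "play_rows", "payload": {
  "commands": [
    [0,0.05,0,0],
    [0,0.1,0,0],
    [0,0.1,0,0]
  ]
}}

```text
time_s: 4.92
eef_pos: [453.6, 117.4, 123.0]
ee_rot: [-0.119, 3.138, 0.0]
ft_force: [-0.2, 0.7, -0.2]
width: 0.2
finger_force: 0.0
```

```bash
python3 - <<'E'
from h import *
s=arm.state();print(s['time_s'],s['eef_pos'],s['ft_force'])
W=arm.grab_frame("wrist");save(W,'w2')
E
```

```text
4.925 [453.64357371 117.43610235 122.96518754] [-0.17439386  0.71129824 -0.22594281]
```

View pics/w2.png

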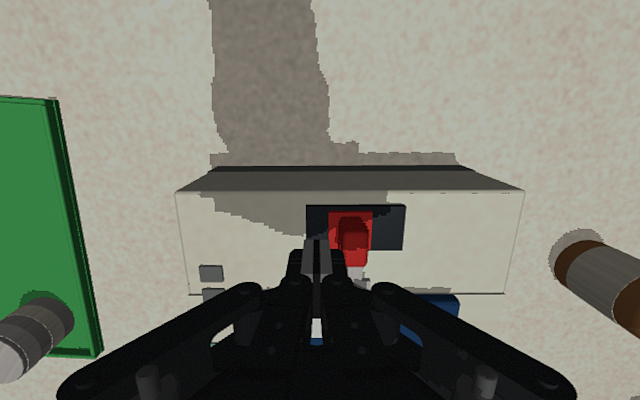

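The shut fingers (303–331) are now just left of the thumb (337–370), with a gap of about 4 mm. I'll push towards +y.

>>> {"api": "play_rows", "payload": {
  "commands": [
    [0,0.04,0,0],
    [0,0.08,0,0],
    [0,0.12,0,0],
    [0,0.16,0,0],
    [0,0.16,0,0]
  ]
}}

```text
time_s: 5.6
eef_pos: [452.1, 130.0, 122.3]
ee_rot: [0.119, -3.139, 0.0]
ft_force: [-0.2, -0.6, 0.3]
width: 0.1
finger_force: 0.0
```

```bash
python3 - <<'E'
from h import *
f=arm.grab_frame("scene")
for q in ("cover_edge","cover_pin","latch_thumb"): print(q,[(r['score'],np.array(r['point'])*[640,400]) for r in arm.tip_of(q,"scene")[:2]])
E
```

```text
cover_edge [(0.96, array([333.312, 188.4  ]))]
cover_pin [(0.76, array([321.088, 181.   ])), (0.45, array([393.024, 164.32 ]))]
latch_thumb [(0.67, array([311.104, 167.2  ]))]
```

>>> {"api": "play_rows", "payload": {
  "commands": [
    [0,0.03,0,0],
    [0,0.06,0,0],
    [0,0.06,0,0]
  ]
}}

```text
time_s: 6.18
eef_pos: [451.8, 134.7, 122.3]
ee_rot: [-0.119, 3.139, 0.0]
ft_force: [0.3, -0.3, -0.4]
width: 0.4
finger_force: 0.0
```

```bash
python3 - <<'E'
from h import *
W=arm.grab_frame("wrist");save(W,'w3')
E
```

```text
(no output)
```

View pics/w3.png

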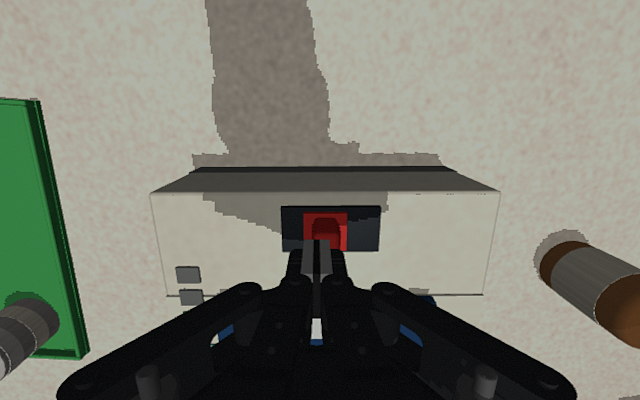

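The fingers hide the far part of the thumb at (325,235), so they have passed beyond it or above it. I'll work out where the deck edge and thumb really are.

```bash
python3 - <<'E'
from h import *
np.set_printoptions(precision=1,suppress=True)
W=arm.grab_frame("wrist");s=arm.state();e=s['eef_pos'];print(e,'tcp px',proj(W,e), W['T'])
print('deck front edge',[atz(W,p,100) for p in ((150,192),(499,190))])
print('deck line seam',[atz(W,p,100) for p in ((166,295),(484,295))])
print('thumb top back corners? red top edges')
m=W['pixels'].astype(int);red=(m[...,0]>90)&(m[...,1]<50)&(m[...,2]<60)
ys,xs=np.where(red);print(xs.min(),xs.max(),ys.min(),ys.max())
for z in (105,110,135,140): print(z,'px of thumb centre guess',proj(W,[456.3,140.5,z]),'left edge',atz(W,(xs.min(),ys.min()),z),atz(W,(xs.max(),ys.min()),z))
print(atz(W,(281,206),100),atz(W,(380,206),100),atz(W,(281,250),100),'dark slot corners')
for r in arm.tip_of("latch_thumb","wrist"): print(r)
T=np.array(cv2.imread('pics/top0.png'))
E
```

```text
[451.8 134.6 122.3] tcp px [317.4 232.5] [[ -0.1  -1.   -0.3 377.3]
 [  1.   -0.1  -0.  128.2]
 [ -0.   -0.3   1.  295.4]
 [  0.    0.    0.    1. ]]
deck front edge [array([439.6,  16.4, 100. ]), array([419.8, 259.3, 100. ])]
deck line seam [array([523.2,  21.2, 100. ]), array([504.3, 269.6, 100. ])]
thumb top back corners? red top edges
304 346 214 250
105 px of thumb centre guess [325.1 229.2] left edge [446.  124.9 105. ] [443.8 154.  105. ]
110 px of thumb centre guess [325.3 232. ] left edge [444.2 124.9 110. ] [442.  153.4 110. ]
135 px of thumb centre guess [326.6 248.3] left edge [435.2 125.4 135. ] [433.3 150.  135. ]
140 px of thumb centre guess [326.9 252.1] left edge [433.4 125.5 140. ] [431.6 149.3 140. ]
[443.  108.1 100. ] [437.7 178.1 100. ] [477.5 109.5 100. ] dark slot corners
{'point': [0.5141, 0.6267], 'score': 0.55}
```

```bash
python3 - <<'E'
from h import *
a=cv2.imread('pics/w3.png')[195:325,255:385];b=cv2.imread('pics/w1.png')[180:310,255:385]
cv2.imwrite('pics/z.png',np.hstack([cv2.resize(np.clip(x*1.6,0,255).astype(np.uint8),None,fx=3,fy=3,interpolation=2) for x in (a,b)]))
E
```

```text
(no output)
```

View pics/z.png

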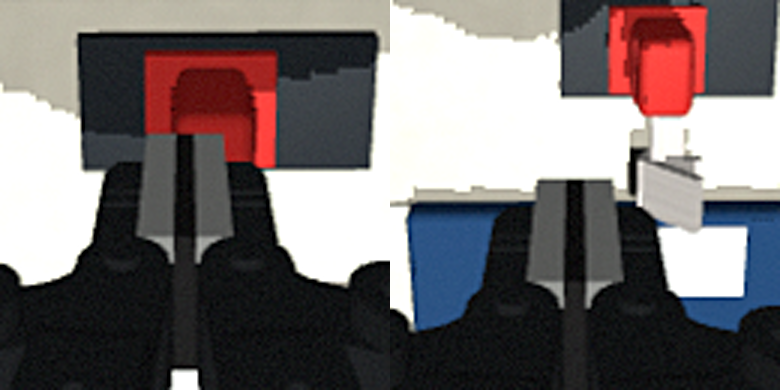

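The enlarged crop shows the grey pads from (304,239) hiding the thumb top, with its front face still visible. So the tips look higher than assumed, or the thumb lies farther forward. I'll check from the scene camera with projected markers.

```bash
python3 - <<'E'
from h import *
np.set_printoptions(precision=1,suppress=True)
S=arm.grab_frame("scene");s=arm.state();e=s['eef_pos']
W=arm.grab_frame("wrist")
print(e,proj(S,e), 'wrist ray row239',[atz(W,(317,239),z) for z in (122,130,140,150)])
x0,y0=260,110
c=cv2.resize(S['pixels'][y0:y0+100,x0:x0+130],None,fx=6,fy=6,interpolation=cv2.INTER_CUBIC)
c=np.clip(c*1.5,0,255).astype(np.uint8)[:,:,::-1].copy()
def mk(p,col):
    q=((proj(S,p)-[x0,y0]+.5)*6).astype(int); cv2.drawMarker(c,tuple(int(v) for v in q),col,0,14,1)
mk(e,(0,255,0)); mk([457,139.5,139],(255,0,255)); mk([457,139.5,110],(255,255,0))
cv2.imwrite('pics/s2.png',c)
E
```

```text
[451.8 134.6 122.3] [310.3 169.2] wrist ray row239 [array([456.5, 134.6, 122. ]), array([452.8, 134.3, 130. ]), array([448.3, 133.9, 140. ]), array([443.7, 133.5, 150. ])]
```

View pics/s2.png

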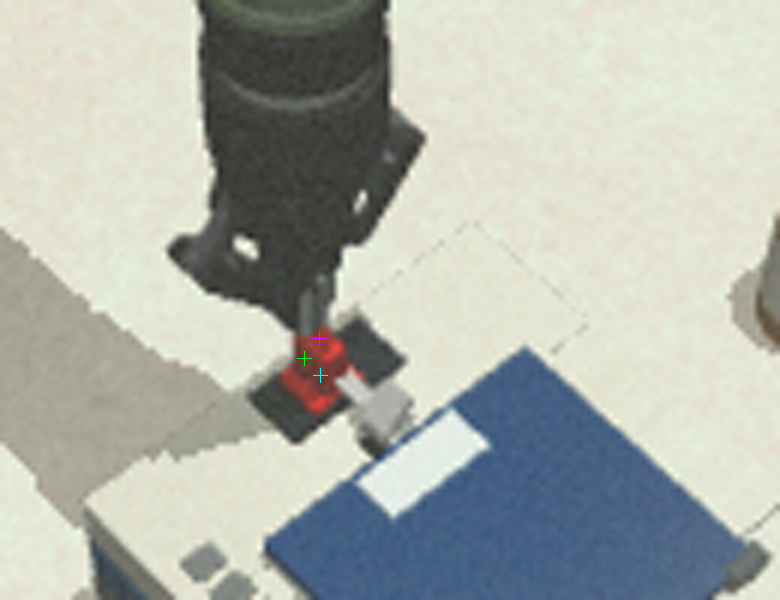

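The scene crop shows the finger tips ending at about (312,325) in the crop. That is some 18 mm above the projected TCP marker at (304,358), just over the thumb top. I'll back off, go lower and push again.

>>> {"api": "play_rows", "payload": {
  "commands": [
    [0,-0.15,0,0],
    [0,-0.28,0,0],
    [0,-0.28,0.1,0],
    [0,-0.28,0.2,0],
    [0,-0.28,0.2,0]
  ]
}}

```text
time_s: 7.05
eef_pos: [452.6, 112.2, 105.3]
ee_rot: [0.118, -3.137, 0.0]
ft_force: [0.3, -0.5, 0.1]
width: -0.3
finger_force: 0.0
```

>>> {"api": "play_rows", "payload": {
  "commands": [
    [0,0.06,0,0],
    [0,0.12,0,0],
    [0,0.16,0,0],
    [0,0.16,0,0]
  ]
}}

```text
time_s: 7.55
eef_pos: [452.5, 125.4, 106.4]
ee_rot: [-0.119, 3.139, 0.0]
ft_force: [0.1, 0.9, -0.7]
width: 0.1
finger_force: 0.0
```

>>> {"api": "play_rows", "payload": {
  "commands": [
    [0,0.04,0,0],
    [0,0.07,0,0],
    [0,0.07,0,0]
  ]
}}

```text
time_s: 7.92
eef_pos: [452.2, 130.0, 106.3]
ee_rot: [-0.118, 3.139, -0.002]
ft_force: [0.0, -4.6, 1.4]
width: 0.4
finger_force: 2.3
```

```bash
python3 - <<'E'
from h import *
W=arm.grab_frame("wrist");S=arm.grab_frame("scene")
a=cv2.resize(W['pixels'][190:290,250:380],None,fx=3.5,fy=3.5,interpolation=2);b=cv2.resize(S['pixels'][110:210,260:350],None,fx=3.5,fy=3.5,interpolation=2)
cv2.imwrite('pics/z2.png',np.clip(np.hstack([a,b])[:,:,::-1]*1.5,0,255).astype(np.uint8))
print(arm.state()['ft_force'],arm.state()['effort'])
E
```

```text
[-0.16757992 -4.55635935  1.49096646] [ 2.22640246e+00 -3.71691084e+01  2.24440277e+01 -2.50239931e-01
  1.43237930e+00  8.83992220e-05]
```

View pics/z2.png

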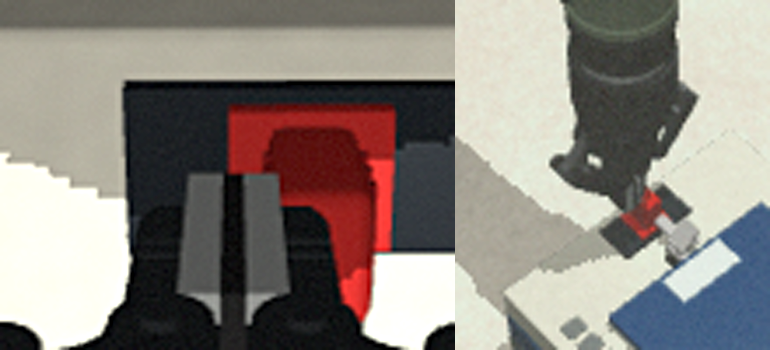

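Now the pads sit against the thumb's side, with −4.6 N in y and the latch about 5 mm along. I'll push further.

>>> {"api": "play_rows", "payload": {
  "commands": [
    [0,0.03,0,0],
    [0,0.06,0,0],
    [0,0.085,0,0],
    [0,0.085,0,0]
  ]
}}

```text
time_s: 8.52
eef_pos: [451.7, 136.8, 106.3]
ee_rot: [-0.118, 3.139, -0.002]
ft_force: [-0.8, -7.0, 2.2]
width: -0.2
finger_force: 3.0
```

```bash
python3 - <<'E'
from h import *
S=arm.grab_frame("scene")
for q in ("cover_edge","cover_pin","cover","sample_tin"): print(q,[(r['score'],np.array(r['point'])*[640,400]) for r in arm.tip_of(q,"scene")[:2]])
print(arm.state()['ft_force'],arm.state()['eef_pos'])
E
```

```text
cover_edge [(0.92, array([331.776, 182.08 ]))]
cover_pin [(0.92, array([319.104, 172.68 ]))]
cover [(0.8, array([363.584, 220.6  ]))]
sample_tin [(0.53, array([364.288, 220.   ]))]
[-0.08777858 -5.79485284  1.26705608] [451.75317979 136.58848912 106.34381533]
```

>>> {"api": "play_rows", "payload": {
  "commands": [
    [0,0.01,0,0],
    [0,0.01,0,0],
    [0,0.01,0,0],
    [0,0.01,0,0]
  ]
}}

```text
time_s: 9.28
eef_pos: [451.6, 137.3, 106.3]
ee_rot: [-0.117, 3.139, -0.003]
ft_force: [0.7, -6.3, 1.1]
width: -0.1
finger_force: 3.1
```

```bash
python3 - <<'E'
from h import *
np.set_printoptions(precision=1,suppress=True)
S=arm.grab_frame("scene");T=arm.grab_frame("top");save(S,'s3');save(T,'t3')
for q in ("cover_edge","cover_pin","sample_tin"):
  for c in ("scene","top"): print(q,c,[(r['score'],np.array(r['point'])*[640,400]) for r in arm.tip_of(q,c)[:2]])
a=cv2.resize(S['pixels'][80:280,230:430],None,fx=2,fy=2);b=cv2.resize(T['pixels'][120:320,200:400],None,fx=2,fy=2)
cv2.imwrite('pics/z3.png',np.clip(np.hstack([a,b])[:,:,::-1]*1.4,0,255).astype(np.uint8))
E
```

```text
cover_edge scene [(0.86, array([366.8, 186. ]))]
cover_edge top [(0.69, array([287.3, 160.1]))]
cover_pin scene [(0.9, array([360.8, 177.3])), (0.18, array([365.8, 191.1]))]
cover_pin top [(0.94, array([283.1, 156.8])), (0.59, array([287.5, 159.5]))]
sample_tin scene [(0.51, array([339.6, 207.2]))]
sample_tin top [(0.74, array([290.1, 207.8]))]
```

View pics/z3.png

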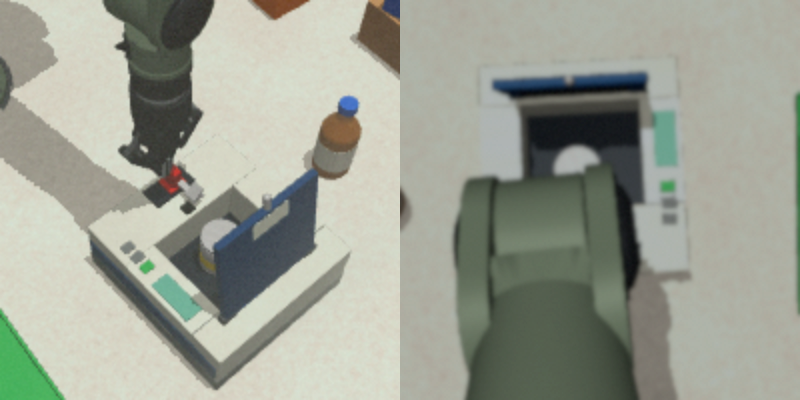

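The cover stands open. The sample tin is visible in the chamber, near crop (218,235) in the scene and crop (577,160) from the top. I'll back away from the latch, rise and locate the tin.

>>> {"api": "play_rows", "payload": {
  "commands": [
    [0,-0.15,0,0],
    [0,-0.3,0,0],
    [0,-0.3,-0.5,0],
    [0,-0.3,-1,0],
    [0,-0.3,-1,0]
  ]
}}

```text
time_s: 10.3
eef_pos: [455.7, 114.6, 189.1]
ee_rot: [-0.117, 3.133, 0.004]
ft_force: [-0.1, 0.7, -0.8]
width: -0.2
finger_force: 0.0
```

>>> {"api": "play_rows", "payload": {
  "commands": [
    [0.3,0.3,-0.6,0],
    [0.3,0.3,-0.8,0],
    [0.3,0.3,-0.8,0]
  ],
  "hand": 85
}}

```text
time_s: 10.68
eef_pos: [428.0, 136.7, 250.5]
ee_rot: [-0.119, 3.138, 0.002]
ft_force: [-0.1, 0.2, -1.0]
width: 54.1
finger_force: 0.0
```

```bash
cat >> h.py <<'E'
def circ(r,f,z,grey=True):
    """world centre/radius of a traced region's contour (in the plane z)"""
    m=r['region'].astype(np.uint8);c=max(cv2.findContours(m,0,2)[0],key=cv2.contourArea)[:,0,:]
    w=np.array([atz(f,p,z)[:2] for p in c],np.float32); return cv2.minEnclosingCircle(w),w.min(0),w.max(0)
E
python3 - <<'E'
from h import *
np.set_printoptions(precision=1,suppress=True)
s=arm.state();print(s['time_s'],s['eef_pos'],s['ft_force'])
S=arm.grab_frame("scene");W=arm.grab_frame("wrist");save(W,'w4');T=arm.grab_frame("top")
F=dict(scene=S,wrist=W,top=T)
for c in F:
  for r in arm.tip_of("sample_tin",c)[:2]:
    a=np.array(r['point'])*[640,400];print(c,r['score'],a,atz(F[c],a,30))
  for r in arm.trace("sample_tin",c)[:1]:
    print(c,r['score'],np.array(r['extent'])*[640,400,640,400],circ(r,F[c],95))
    # bright top disc only
    g=cv2.cvtColor(F[c]['pixels'],cv2.COLOR_RGB2HSV); m=(r['region']&(g[...,1]<40)&(g[...,2]>110)); print('disc?',m.sum(),circ({'region':m},F[c],95) if m.sum()>20 else '')
E
```

```text
10.675 [428.  136.7 250.5] [-0.1  0.2 -1. ]
scene 0.64 [337.6 209.6] [561.9 150.8  30. ]
scene 0.72 [274.8 146.1 403.1 272.6] (((574.105224609375, 137.083984375), 198.38739013671875), array([418.6,  -8.6], dtype=float32), array([731.1, 332.2], dtype=float32))
disc? 3917 (((563.035400390625, 150.6904296875), 181.2066192626953), array([418.6,  15.3], dtype=float32), array([707.5, 293.9], dtype=float32))
wrist 0.78 [321.9 259.9] [565.9 154.9  30. ]
wrist 0.83 [303.6 252.  344.8 297.5] (((551.348388671875, 154.14266967773438), 39.06777572631836), array([515.5, 126.7], dtype=float32), array([589.9, 184.1], dtype=float32))
disc? 1324 (((560.9112548828125, 156.17291259765625), 29.545873641967773), array([534.4, 127.1], dtype=float32), array([589.9, 183.6], dtype=float32))
top 0.8 [289.8 208.1] [559.3 155.7  30. ]
top 0.81 [276.9 195.7 301.3 214.2] (((563.902099609375, 157.26463317871094), 29.963109970092773), array([543.3, 128.9], dtype=float32), array([589.3, 185.7], dtype=float32))
disc? 215 (((561.7306518554688, 155.09742736816406), 26.7756290435791), array([545.9, 128.9], dtype=float32), array([586.7, 181.1], dtype=float32))
```

The tin is at about (561,155.5) from all three cameras. Its fitted radius is 29 mm, which matches, and it stands near the middle of the chamber. I'll move above it.

>>> {"api": "play_rows", "payload": {
  "commands": [
    [-0.5,0.03,0.2,0],
    [-0.84,0.055,0.4,0],
    [-0.84,0.055,0.4,0]
  ],
  "hand": 74
}}

```text
time_s: 11.5
eef_pos: [494.6, 145.7, 216.6]
ee_rot: [0.118, -3.137, 0.0]
ft_force: [-0.8, 0.6, -1.1]
width: 74.0
finger_force: 0.0
```

>>> {"api": "play_rows", "payload": {
  "commands": [
    [-0.5,0.03,0.2,0],
    [-0.83,0.055,0.5,0],
    [-0.83,0.055,0.5,0],
    [-0.83,0.055,0.5,0]
  ]
}}

```text
time_s: 12.0
eef_pos: [559.0, 155.1, 179.0]
ee_rot: [0.118, -3.139, 0.0]
ft_force: [0.4, 0.4, -0.1]
width: 74.2
finger_force: 0.0
```

```bash
python3 - <<'E'
from h import *
np.set_printoptions(precision=2,suppress=True)
s=arm.state();print(s['time_s'],s['eef_pos'],s['ft_force'],s['width'])
W=arm.grab_frame("wrist");save(W,'w5')
for r in arm.tip_of("sample_tin","wrist")[:2]:
    a=np.array(r['point'])*[640,400];print(r['score'],a,atz(W,a,30))
for r in arm.trace("sample_tin","wrist")[:1]:
    g=cv2.cvtColor(W['pixels'],cv2.COLOR_RGB2HSV); m=(r['region']&(g[...,1]<40)&(g[...,2]>110)); print('disc?',m.sum(),circ({'region':m},W,95),circ(r,W,95))
plan(561,155.5,45,YAW+np.pi)
E
```

```text
12.0 [558.98 155.08 178.98] [ 0.4   0.42 -0.14] 74.24857211780035
0.73 [316.8  182.68] [561.69 155.14  30.  ]
disc? 2841 (((561.3720703125, 155.13487243652344), 29.292633056640625), array([534.2, 127.2], dtype=float32), array([590.53, 184.13], dtype=float32)) (((557.6485595703125, 154.85000610351562), 33.26301956176758), array([524.39, 127.16], dtype=float32), array([590.82, 184.24], dtype=float32))
tool x dir -175.7 tool y dir 94.3 z [ 0.  0. -1.]
shift/80 [-0.01  0.    1.68]
turn/90 0.0
```

View pics/w5.png

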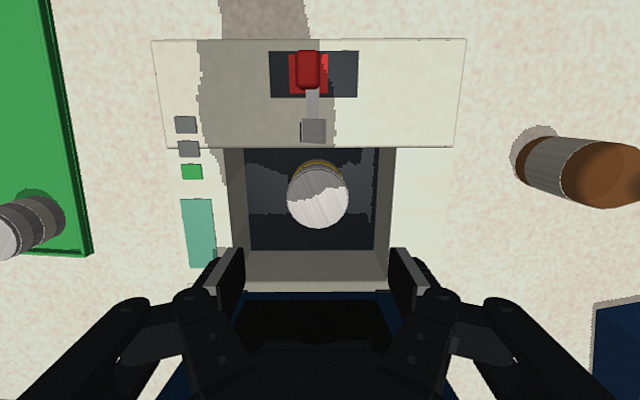

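The tin top at (318,197) is centred between the pads at columns 240 and 395, inside the dark chamber. I'll go down.

>>> {"api": "play_rows", "payload": {
  "commands": [
    [-0.02,0,0.4,0],
    [-0.02,0,0.8,0],
    [-0.02,0,1,0],
    [-0.02,0,1,0]
  ]
}}

```text
time_s: 12.65
eef_pos: [560.9, 155.2, 98.0]
ee_rot: [0.118, -3.138, 0.0]
ft_force: [-0.0, 1.0, 0.3]
width: 74.1
finger_force: 0.0
```

>>> {"api": "play_rows", "payload": {
  "commands": [
    [0,0,0.2,0],
    [0,0,0.4,0],
    [0,0,0.55,0],
    [0,0,0.65,0],
    [0,0,0.65,0]
  ]
}}

```text
time_s: 13.28
eef_pos: [561.2, 155.2, 45.4]
ee_rot: [0.118, -3.138, 0.0]
ft_force: [0.5, -0.0, -0.1]
width: 74.3
finger_force: 0.0
```

>>> {"api": "play_rows", "payload": {
  "commands": [
    [0,0,0,0],
    [0,0,0,0],
    [0,0,0,0],
    [0,0,0,0],
    [0,0,0,0]
  ],
  "hand": 45
}}

```text
time_s: 13.9
eef_pos: [562.6, 155.5, 47.1]
ee_rot: [-0.118, 3.138, 0.001]
ft_force: [-0.5, -0.8, 5.4]
width: 55.6
finger_force: 64.5
```

>>> {"api": "play_rows", "payload": {
  "commands": [
    [0,0,-0.1,0],
    [0,0,-0.3,0],
    [0,0,-0.6,0],
    [0,0,-1,0],
    [0,0,-1,0]
  ]
}}

```text
time_s: 14.52
eef_pos: [564.0, 155.6, 129.3]
ee_rot: [-0.118, 3.134, 0.001]
ft_force: [0.6, 0.3, -2.9]
width: 55.9
finger_force: 64.2
```

```bash
python3 - <<'E'
from h import *
np.set_printoptions(precision=2,suppress=True)
s=arm.state();print(s['time_s'],s['eef_pos'],s['ft_force'],s['width'],s['finger_force'])
S=arm.grab_frame("scene");T=arm.grab_frame("top");F=dict(scene=S,top=T)
P={}
for q in ("sample_tin","tray","tin_a","bottle"):
  for c in F:
    for r in arm.tip_of(q,c)[:3]:
      a=np.array(r['point'])*[640,400];print(q,c,round(r['score'],2),a,atz(F[c],a,5 if q!='sample_tin' else 80))
W=arm.grab_frame("wrist");save(W,'w6')
for r in arm.trace("sample_tin","wrist")[:1]: print(r['score'],np.array(r['extent'])*[640,400,640,400])
g=cv2.cvtColor(T['pixels'],cv2.COLOR_RGB2HSV); m=((g[...,0]>50)&(g[...,0]<75)&(g[...,1]>150)).astype(np.uint8)
m[:,:385]=0;m[:,490:]=0
c=max(cv2.findContours(m,0,2)[0],key=cv2.contourArea)[:,0,:]
print('tray',cv2.minAreaRect(np.array([atz(T,p,16)[:2] for p in c],np.float32)))
E
```

```text
14.525 [563.99 155.61 129.31] [ 0.58  0.34 -2.94] 55.850170194008534 64.17427182197571
sample_tin scene 0.61 [341.89 192.32] [545.72 176.11  80.  ]
sample_tin scene 0.18 [367.17 187.92] [577.61 243.43  80.  ]
tray scene 0.6 [219.07 283.2 ] [ 537.96 -234.32    5.  ]
tray top 0.73 [434.82 220.2 ] [ 539.65 -236.66    5.  ]
tin_a scene 0.82 [219.07 327.12] [ 638.07 -290.26    5.  ]
tin_a scene 0.79 [257.6  301.88] [ 642.44 -178.85    5.  ]
tin_a scene 0.56 [393.22 163.  ] [524.34 413.3    5.  ]
tin_a top 0.57 [415.17 179.8 ] [ 649.68 -183.9     5.  ]
tin_a top 0.56 [456.   185.08] [ 637.99 -296.09    5.  ]
bottle scene 0.91 [392.83 163.52] [525.13 410.86   5.  ]
bottle top 0.69 [191.3 217.6] [529.42 422.12   5.  ]
0.76 [262.98 186.4  372.48 319.4 ]
tray ((536.796875, -234.597412109375), (290.5887451171875, 192.7698516845703), 0.6145438551902771)
```

The tin is gripped (55.6 mm opening, 64 N) and lifted. I'll carry it to the empty tray half at about (463,−235).

>>> {"api": "play_rows", "payload": {
  "commands": [
    [0.05,-0.1,-0.4,0],
    [0.17,-0.5,-0.5,0],
    [0.325,-0.95,-0.5,0]
  ]
}}

```text
time_s: 15.5
eef_pos: [542.4, 77.1, 167.4]
ee_rot: [-0.12, 3.137, -0.0]
ft_force: [0.5, -0.5, -3.4]
width: 55.8
finger_force: 64.9
```

>>> {"api": "play_rows", "payload": {
  "commands": [
    [0.16,-0.5,0,0],
    [0.325,-0.95,0,0]
  ]
}}

```text
time_s: 15.75
eef_pos: [521.0, -1.5, 166.4]
ee_rot: [-0.118, 3.139, -0.0]
ft_force: [0.3, -0.1, -3.7]
width: 55.7
finger_force: 64.9
```

>>> {"api": "play_rows", "payload": {
  "commands": [
    [0.16,-0.5,0,0],
    [0.325,-0.95,0,0]
  ]
}}

```text
time_s: 16.0
eef_pos: [500.8, -79.3, 166.5]
ee_rot: [-0.118, 3.139, -0.001]
ft_force: [0.3, -0.5, -3.6]
width: 55.7
finger_force: 64.9
```

>>> {"api": "play_rows", "payload": {
  "commands": [
    [0.16,-0.5,0.1,0],
    [0.325,-0.95,0.3,0]
  ]
}}

```text
time_s: 16.25
eef_pos: [481.4, -157.5, 142.9]
ee_rot: [-0.118, 3.137, -0.002]
ft_force: [0.1, 0.6, -4.2]
width: 55.5
finger_force: 64.9
```

>>> {"api": "play_rows", "payload": {
  "commands": [
    [0.16,-0.5,0.3,0],
    [0.325,-0.97,0.7,0],
    [0.325,-0.97,0.8,0],
    [0.325,-0.97,0.8,0]
  ]
}}

```text
time_s: 16.75
eef_pos: [460.3, -234.3, 77.8]
ee_rot: [0.118, -3.138, -0.002]
ft_force: [0.4, -0.3, -3.0]
width: 55.1
finger_force: 65.0
```

```bash
python3 - <<'E'
from h import *
np.set_printoptions(precision=2,suppress=True)
s=arm.state();print(s['time_s'],s['eef_pos'],s['ft_force'],s['width'],s['finger_force'])
plan(463,-235,21)
S=arm.grab_frame("scene");W=arm.grab_frame("wrist");save(W,'w7');save(S,'s7')
for q in ("sample_tin",):
  for r in arm.tip_of(q,"scene")[:3]:
      a=np.array(r['point'])*[640,400];print(q,round(r['score'],2),a,[atz(S,a,s['eef_pos'][2]-k) for k in (10,16,22)])
E
```

```text
16.75 [ 460.27 -234.34   77.83] [ 0.37 -0.35 -2.96] 55.11187632340853 64.99932646751404
tool x dir -175.7 tool y dir 94.3 z [-0.  0. -1.]
shift/80 [-0.03 -0.01  0.71]
sample_tin 0.85 [204.48 252.88] [array([ 470.11, -223.24,   67.83]), array([ 466.92, -223.31,   61.83]), array([ 463.73, -223.38,   55.83])]
```

>>> {"api": "play_rows", "payload": {
  "commands": [
    [-0.02,0,0.25,0],
    [-0.02,0,0.45,0],
    [-0.02,0,0.58,0],
    [-0.02,0,0.64,0],
    [-0.02,0,0.64,0]
  ]
}}

```text
time_s: 17.52
eef_pos: [462.6, -234.7, 27.3]
ee_rot: [-0.119, 3.139, -0.0]
ft_force: [0.4, -0.0, -3.2]
width: 55.7
finger_force: 65.1
```

>>> {"api": "play_rows", "payload": {
  "commands": [
    [0,0,0.02,0],
    [0,0,0.04,0],
    [0,0,0.04,0]
  ]
}}

```text
time_s: 17.9
eef_pos: [462.4, -234.9, 24.0]
ee_rot: [-0.118, 3.139, -0.0]
ft_force: [0.3, 0.1, -3.3]
width: 55.8
finger_force: 65.1
```

```bash
python3 - <<'E'
from h import *
np.set_printoptions(precision=2,suppress=True)
s=arm.state();print(s['time_s'],s['eef_pos'],s['ft_force'],s['width'],s['finger_force'])
F={c:arm.grab_frame(c) for c in ("scene","top")}
save(F['scene'],'s8');R_={}
for c in F:
  for r in arm.tip_of("sample_tin",c)[:2]:
      a=np.array(r['point'])*[640,400];print(c,round(r['score'],2),a,atz(F[c],a,5),atz(F[c],a,15))
E
```

```text
17.9 [ 462.36 -234.93   23.95] [ 0.27  0.12 -3.29] 55.801957765856336 65.08390545845032
scene 0.64 [310.91 164.68] [369.74 195.52   5.  ] [375.76 191.23  15.  ]
scene 0.55 [206.08 260.48] [ 459.53 -231.17    5.  ] [ 464.61 -230.98   15.  ]
top 0.47 [436.42 250.08] [ 459.14 -239.99    5.  ] [ 458.91 -236.86   15.  ]
```

>>> {"api": "play_rows", "payload": {
  "commands": [
    [0,0,0.02,0],
    [0,0,0.035,0],
    [0,0,0.035,0]
  ]
}}

```text
time_s: 18.48
eef_pos: [462.5, -235.1, 22.1]
ee_rot: [-0.118, 3.139, -0.001]
ft_force: [-3.8, 1.9, 7.2]
width: 55.9
finger_force: 66.5
```

>>> {"api": "play_rows", "payload": {
  "commands": [
    [0,0,0.01,0],
    [0,0,0.02,0],
    [0,0,0.02,0]
  ]
}}

```text
time_s: 18.85
eef_pos: [462.6, -235.1, 22.1]
ee_rot: [-0.118, 3.138, -0.002]
ft_force: [-6.2, 2.7, 21.9]
width: 56.0
finger_force: 67.9
```

Contact: force in z is up, so the tin stands on the tray floor. I'll ease off and release.

>>> {"api": "play_rows", "payload": {
  "commands": [
    [0,0,-0.025,0],
    [0,0,-0.025,0]
  ]
}}

```text
time_s: 19.1
eef_pos: [462.7, -235.2, 22.1]
ee_rot: [-0.118, 3.139, -0.001]
ft_force: [-2.1, 1.0, 7.6]
width: 55.4
finger_force: 66.2
```

>>> {"api": "play_rows", "payload": {
  "commands": [
    [0,0,0,0],
    [0,0,0,0],
    [0,0,0,0],
    [0,0,0,0]
  ],
  "hand": 85
}}

```text
time_s: 19.6
eef_pos: [462.4, -234.9, 21.4]
ee_rot: [0.118, -3.139, -0.0]
ft_force: [0.5, 0.3, -0.1]
width: 85.1
finger_force: 0.0
```

>>> {"api": "play_rows", "payload": {
  "commands": [
    [0,0,-0.2,0],
    [0,0,-0.5,0],
    [0,0,-1,0],
    [0,0,-1,0]
  ]
}}

```text
time_s: 20.1
eef_pos: [464.5, -236.4, 104.3]
ee_rot: [-0.118, 3.135, -0.006]
ft_force: [0.0, 0.2, 0.9]
width: 85.2
finger_force: 0.0
```

```bash
python3 - <<'E'
from h import *
np.set_printoptions(precision=2,suppress=True)
s=arm.state();print(s['time_s'],s['eef_pos'],s['ft_force'],s['width'])
F={c:arm.grab_frame(c) for c in ("scene","wrist")};save(F['wrist'],'w9')
for c in F:
  for r in arm.tip_of("sample_tin",c)[:2]:
      a=np.array(r['point'])*[640,400];print(c,round(r['score'],2),a,atz(F[c],a,5))
r=arm.trace("sample_tin","wrist")[0]
W=F['wrist'];g=cv2.cvtColor(W['pixels'],cv2.COLOR_RGB2HSV); m=(r['region']&(g[...,1]<40)&(g[...,2]>110)); print('disc',m.sum(),circ({'region':m},W,70),np.array(r['extent'])*[640,400,640,400])
E
```

```text
20.1 [ 464.55 -236.37  104.32] [0.   0.17 0.86] 85.16468035552327
scene 0.72 [206.72 261.6 ] [ 463.52 -231.33    5.  ]
wrist 0.57 [316.48 193.8 ] [ 465.23 -236.24    5.  ]
disc 1558 (((467.3282775878906, -234.6885223388672), 27.504690170288086), array([ 459.01, -261.13], dtype=float32), array([ 490.7 , -207.92], dtype=float32)) [279.42 164.92 353.47 248.4 ]
```

The sample tin stands at about (463,−235) in the empty half. Next I'll go round behind the open cover with shut fingers.

>>> {"api": "play_rows", "payload": {
  "commands": [
    [-0.1,0,-0.5,0],
    [-0.5,0.15,-0.9,0],
    [-0.9,0.3,-0.9,0],
    [-0.9,0.3,-0.9,0]
  ],
  "hand": 0
}}

```text
time_s: 20.85
eef_pos: [533.6, -204.6, 172.6]
ee_rot: [0.122, -3.139, -0.001]
ft_force: [-0.7, 0.2, 0.1]
width: 11.8
finger_force: 0.0
```

>>> {"api": "play_rows", "payload": {
  "commands": [
    [-0.5,0.2,-0.3,0],
    [-0.9,0.4,-0.57,0]
  ]
}}

```text
time_s: 21.1
eef_pos: [601.1, -168.1, 218.0]
ee_rot: [0.116, -3.136, -0.002]
ft_force: [0.1, -0.6, 0.4]
width: 0.1
finger_force: 0.0
```

>>> {"api": "play_rows", "payload": {
  "commands": [
    [-0.5,0.4,0,0],
    [-0.9,0.8,0,0]
  ]
}}

```text
time_s: 21.35
eef_pos: [668.8, -98.7, 217.7]
ee_rot: [0.116, -3.137, -0.0]
ft_force: [0.7, -0.5, -0.2]
width: 0.1
finger_force: 0.0
```

>>> {"api": "play_rows", "payload": {
  "commands": [
    [-0.4,0.5,0,0],
    [-0.61,0.8,0,0],
    [-0.61,0.8,0,0]
  ]
}}

```text
time_s: 21.72
eef_pos: [712.1, -29.9, 216.8]
ee_rot: [0.122, -3.136, -0.001]
ft_force: [-0.1, 0.1, -0.7]
width: 0.0
finger_force: 0.0
```

```bash
python3 - <<'E'
from h import *
np.set_printoptions(precision=2,suppress=True)
s=arm.state();print(s['time_s'],s['eef_pos'],s['ft_force'],s['width'],s['q'])
plan(700,160,222,YAW+np.pi)
F={c:arm.grab_frame(c) for c in ("scene","top")}
P={}
for q in ("cover_pin","cover_edge"):
  for c in F:
    for r in arm.tip_of(q,c)[:1]:
      P[q,c]=np.array(r['point'])*[640,400];print(q,c,r['score'],P[q,c])
  if (q,'scene') in P and (q,'top') in P: print(tri(ray(F['scene'],P[q,'scene']),ray(F['top'],P[q,'top'])))
E
```

```text
21.725 [712.09 -29.86 216.8 ] [-0.15  0.09 -0.71] 0.024712379399083533 [-0.15  0.64  0.36  1.29 -0.   -0.22]
tool x dir -175.5 tool y dir 94.5 z [-0.  0. -1.]
shift/80 [-0.03  2.38 -0.06]
turn/90 0.002
cover_pin scene 0.64 [359.42 180.48]
cover_pin top 0.83 [284.42 158.8 ]
[630.4  150.44 264.92]
cover_edge scene 0.83 [366.08 189.4 ]
cover_edge top 0.67 [288.83 159.2 ]
[642.34 151.62 237.69]
```

>>> {"api": "play_rows", "payload": {
  "commands": [
    [0,0.4,-0.06,0],
    [0,0.79,-0.06,0]
  ]
}}

```text
time_s: 22.28
eef_pos: [707.8, 30.6, 224.6]
ee_rot: [-0.114, 3.139, -0.0]
ft_force: [-0.0, -0.6, 0.5]
width: -0.1
finger_force: 0.0
```

>>> {"api": "play_rows", "payload": {
  "commands": [
    [0,0.4,0,0],
    [0,0.79,0,0]
  ]
}}

```text
time_s: 22.52
eef_pos: [702.9, 94.4, 224.3]
ee_rot: [-0.116, 3.139, -0.0]
ft_force: [0.5, 0.1, 0.4]
width: 0.0
finger_force: 0.0
```

>>> {"api": "play_rows", "payload": {
  "commands": [
    [0,0.4,0,0],
    [0,0.79,0,0],
    [0,0.79,0,0]
  ]
}}

```text
time_s: 22.9
eef_pos: [697.9, 159.0, 224.2]
ee_rot: [-0.121, 3.139, 0.0]
ft_force: [1.7, -0.3, -0.4]
width: -0.0
finger_force: 0.0
```

>>> {"api": "play_rows", "payload": {
  "commands": [
    [0.2,0,0.15,0],
    [0.4,0,0.15,0],
    [0.55,0,0.15,0],
    [0.65,0,0.15,0],
    [0.65,0,0.15,0]
  ]
}}

```text
time_s: 23.52
eef_pos: [646.8, 152.6, 212.5]
ee_rot: [-0.116, 3.138, -0.001]
ft_force: [1.5, -0.5, 0.1]
width: -0.2
finger_force: 0.6
```

>>> {"api": "play_rows", "payload": {
  "commands": [
    [0.08,0,0,0],
    [0.16,0,0.01,0],
    [0.26,0,0.02,0],
    [0.26,0,0.02,0]
  ]
}}

```text
time_s: 24.02
eef_pos: [625.0, 152.2, 210.3]
ee_rot: [0.119, -3.139, -0.0]
ft_force: [1.5, -0.2, -0.7]
width: 0.1
finger_force: 0.6
```

```bash
python3 - <<'E'
from h import *
np.set_printoptions(precision=2,suppress=True)
s=arm.state();print(s['time_s'],s['eef_pos'],s['ft_force'])
F={c:arm.grab_frame(c) for c in ("scene","top")}; save(F['scene'],'s10')
P={}
for q in ("cover_pin","cover_edge"):
  for c in F:
    for r in arm.tip_of(q,c)[:1]:
      P[q,c]=np.array(r['point'])*[640,400];print(q,c,r['score'],P[q,c])
  if (q,'scene') in P and (q,'top') in P: print(tri(ray(F['scene'],P[q,'scene']),ray(F['top'],P[q,'top'])))
E
```

```text
24.025 [624.97 152.24 210.29] [ 1.47 -0.19 -0.68]
cover_pin scene 0.65 [353.47 171.6 ]
cover_edge scene 0.9 [360.32 183.08]
```

The cover follows with about 1.5 N on the fingers. I'll keep along the arc.

>>> {"api": "play_rows", "payload": {
  "commands": [
    [0.13,0,0.04,0],
    [0.26,0,0.1,0],
    [0.39,0,0.17,0],
    [0.5,0,0.25,0],
    [0.61,0,0.35,0],
    [0.71,0,0.45,0],
    [0.71,0,0.45,0]
  ]
}}

```text
time_s: 25.2
eef_pos: [568.1, 147.7, 173.6]
ee_rot: [0.118, -3.138, 0.0]
ft_force: [0.5, -0.2, 0.8]
width: 0.2
finger_force: 0.7
```

>>> {"api": "play_rows", "payload": {
  "commands": [
    [0.1,0,0.11,0],
    [0.18,0,0.225,0],
    [0.25,0,0.35,0],
    [0.31,0,0.475,0],
    [0.31,0,0.475,0]
  ]
}}

```text
time_s: 25.82
eef_pos: [543.2, 145.9, 135.1]
ee_rot: [0.118, -3.137, 0.0]
ft_force: [0.9, 0.6, 2.3]
width: -0.1
finger_force: 0.8
```

```bash
python3 - <<'E'
from h import *
np.set_printoptions(precision=2,suppress=True)
s=arm.state();print(s['time_s'],s['eef_pos'],s['ft_force'])
F={c:arm.grab_frame(c) for c in ("scene","wrist")}; save(F['scene'],'s11'); save(F['wrist'],'w11')
for q in ("cover_pin","cover_edge"):
  for c in F:
    for r in arm.tip_of(q,c)[:1]:
      a=np.array(r['point'])*[640,400];print(q,c,r['score'],a,[atz(F[c],a,z) for z in (150,170)])
E
```

```text
25.825 [543.19 145.88 135.09] [0.88 0.64 2.35]
cover_pin scene 0.91 [323.39 170.4 ] [array([492.68, 149.04, 150.  ]), array([503.82, 140.08, 170.  ])]
cover_pin wrist 0.76 [319.49 185.08] [array([508.77, 144.29, 150.  ]), array([503.83, 143.68, 170.  ])]
cover_edge scene 0.61 [334.78 181.08] [array([538.53, 152.15, 150.  ]), array([548.54, 143.11, 170.  ])]
cover_edge wrist 0.96 [319.81 246.08] [array([546.45, 147.46, 150.  ]), array([536.77, 146.45, 170.  ])]
```

Pin and edge measurements give an opening of about 22°. I'll go down to just above the latch.

>>> {"api": "play_rows", "payload": {
  "commands": [
    [0.05,0,0.12,0],
    [0.08,0,0.24,0],
    [0.11,0,0.34,0],
    [0.11,0,0.38,0],
    [0.11,0,0.38,0]
  ]
}}

```text
time_s: 26.75
eef_pos: [534.9, 145.2, 105.4]
ee_rot: [0.118, -3.138, 0.0]
ft_force: [-0.0, -0.1, 2.5]
width: 0.5
finger_force: 0.9
```

>>> {"api": "play_rows", "payload": {
  "commands": [
    [0,0,0.02,0],
    [0,0,0.04,0],
    [0,0,0.04,0]
  ]
}}

```text
time_s: 27.12
eef_pos: [535.6, 145.3, 102.9]
ee_rot: [-0.118, 3.139, -0.0]
ft_force: [-1.9, -0.4, 3.7]
width: -0.0
finger_force: 1.7
```

>>> {"api": "play_rows", "payload": {
  "commands": [
    [0,0,0.02,0],
    [0,0,0.04,0],
    [0,0,0.04,0]
  ]
}}

```text
time_s: 27.5
eef_pos: [535.1, 145.2, 100.0]
ee_rot: [0.118, -3.139, 0.0]
ft_force: [-3.7, -0.8, 7.4]
width: -0.1
finger_force: 3.7
```

Force is rising on the hump, so I'll continue in small steps.

>>> {"api": "play_rows", "payload": {
  "commands": [
    [0,0,0.0125,0],
    [0,0,0.025,0],
    [0,0,0.025,0]
  ]
}}

```text
time_s: 27.88
eef_pos: [534.8, 145.2, 98.2]
ee_rot: [0.118, -3.138, 0.0]
ft_force: [-4.7, -0.9, 9.6]
width: -0.3
finger_force: 4.5
```

>>> {"api": "play_rows", "payload": {
  "commands": [
    [0,0,0.0125,0],
    [0,0,0.025,0],
    [0,0,0.025,0]
  ]
}}

```text
time_s: 28.25
eef_pos: [534.5, 145.2, 96.2]
ee_rot: [0.118, -3.138, 0.0]
ft_force: [-5.5, -1.1, 12.0]
width: -0.2
finger_force: 5.3
```

>>> {"api": "play_rows", "payload": {
  "commands": [
    [0,0,0.0125,0],
    [0,0,0.025,0],
    [0,0,0.025,0]
  ]
}}

```text
time_s: 28.62
eef_pos: [534.3, 145.1, 94.5]
ee_rot: [0.118, -3.138, 0.001]
ft_force: [-7.2, -0.7, 12.1]
width: -0.1
finger_force: 5.9
```

>>> {"api": "play_rows", "payload": {
  "commands": [
    [0,0,0.0125,0],
    [0,0,0.02,0],
    [0,0,0.02,0]
  ]
}}

```text
time_s: 29.0
eef_pos: [535.3, 145.2, 92.0]
ee_rot: [0.118, -3.139, 0.0]
ft_force: [-1.5, -0.3, 5.4]
width: -0.0
finger_force: 2.2
```

The force dropped from 12 to 5 N, which suggests the click. One more millimetre, carefully, to confirm.

>>> {"api": "play_rows", "payload": {
  "commands": [
    [0,0,0.0075,0],
    [0,0,0.015,0],
    [0,0,0.015,0]
  ]
}}

```text
time_s: 29.38
eef_pos: [535.6, 145.3, 90.5]
ee_rot: [0.118, -3.139, -0.0]
ft_force: [-2.2, -0.1, 4.0]
width: 0.2
finger_force: 1.7
```

```bash
python3 - <<'E'
from h import *
np.set_printoptions(precision=2,suppress=True)
s=arm.state();print(s['time_s'],s['eef_pos'],s['ft_force'])
F={c:arm.grab_frame(c) for c in ("scene","wrist")}; save(F['wrist'],'w12')
for q in ("cover_pin","cover_edge","latch_thumb"):
  for c in F:
    for r in arm.tip_of(q,c)[:1]:
      a=np.array(r['point'])*[640,400];print(q,c,r['score'],a,atz(F[c],a,139 if q=='latch_thumb' else 112))
E
```

```text
29.375 [535.59 145.32  90.54] [-2.24 -0.07  3.97]
cover_pin scene 0.77 [319.1 181.4] [494.13 133.68 112.  ]
cover_pin wrist 0.86 [321.79 168.32] [489.57 143.94 112.  ]
cover_edge scene 0.94 [331.71 186.48] [528.49 151.39 112.  ]
cover_edge wrist 0.75 [319.1 242.8] [532.72 145.9  112.  ]
latch_thumb scene 0.58 [315.58 166.92] [464.25 143.85 139.  ]
latch_thumb wrist 0.86 [345.92 100.4 ] [455.9  150.56 139.  ]
```

The thumb is still about 11 mm to the side (y 150 against 139.5 at rest), so it has not caught yet. I'll press on gently.

>>> {"api": "play_rows", "payload": {
  "commands": [
    [0,0,0.0125,0],
    [0,0,0.02,0],
    [0,0,0.02,0]
  ]
}}

```text
time_s: 30.15
eef_pos: [535.6, 145.3, 89.0]
ee_rot: [0.118, -3.139, -0.0]
ft_force: [-1.6, 0.3, 2.9]
width: 0.3
finger_force: 1.5
```

```bash
cat > l.py <<'E'
from h import *
np.set_printoptions(precision=2,suppress=True)
s=arm.state();print(s['time_s'],s['eef_pos'],s['ft_force'])
f=arm.grab_frame("wrist")
for q in ("latch_thumb","cover_pin"):
    for r in arm.tip_of(q,"wrist")[:1]:
      a=np.array(r['point'])*[640,400];print(q,r['score'],a,atz(f,a,139 if q=='latch_thumb' else 112))
E
python3 l.py
```

```text
30.15 [535.58 145.31  89.01] [-1.56  0.3   2.94]
latch_thumb 0.73 [348.1 101.2] [456.13 151.31 139.  ]
cover_pin 0.63 [323.07 170.4 ] [490.26 144.64 112.  ]
```

>>> {"api": "play_rows", "payload": {
  "commands": [
    [0,0,0.0125,0],
    [0,0,0.02,0],
    [0,0,0.02,0]
  ]
}}

```text
time_s: 30.68
eef_pos: [535.9, 145.3, 87.2]
ee_rot: [-0.118, 3.139, -0.0]
ft_force: [0.3, 0.4, 0.2]
width: -0.1
finger_force: 0.0
```

```bash
python3 l.py
```

```text
30.675 [535.86 145.28  87.23] [0.35 0.38 0.18]
latch_thumb 0.97 [319.68 100.92] [457.2  139.86 139.  ]
```

The thumb is back at y 139.9 and the force is gone: it clicked. I'll withdraw upward and verify.

>>> {"api": "play_rows", "payload": {
  "commands": [
    [0,0,-0.1,0],
    [0,0,-0.4,0],
    [0,0,-0.8,0],
    [0,0,-1,0]
  ]
}}

```text
time_s: 31.32
eef_pos: [536.7, 145.5, 169.7]
ee_rot: [-0.118, 3.136, 0.0]
ft_force: [0.3, -1.1, -0.6]
width: -0.0
finger_force: 0.0
```

>>> {"api": "play_rows", "payload": {
  "commands": [
    [0.3,0,-0.6,0],
    [0.3,0,-1,0],
    [0.3,0,-1,0],
    [0.3,0,-1,0]
  ]
}}

```text
time_s: 31.82
eef_pos: [511.3, 143.4, 246.7]
ee_rot: [0.118, -3.138, 0.0]
ft_force: [0.3, -0.5, -0.1]
width: -0.3
finger_force: 0.0
```

```bash
python3 - <<'E'
from h import *
np.set_printoptions(precision=1,suppress=True)
s=arm.state();print(s['time_s'],s['eef_pos'],s['ft_force'])
F={c:arm.grab_frame(c) for c in ("scene","wrist","top")}
for q in ("cover_pin","cover_edge","latch_thumb","sample_tin","tin_a","bottle"):
  for c in F:
    for r in arm.tip_of(q,c)[:2]:
      a=np.array(r['point'])*[640,400];print(q,c,round(r['score'],2),a,atz(F[c],a,139 if q=='latch_thumb' else 112 if 'cover' in q else 5))
E
```

```text
31.825 [511.3 143.4 246.7] [ 0.3 -0.5 -0.1]
cover_pin scene 0.59 [323.5 181.6] [502.  143.1 112. ]
cover_edge scene 0.95 [331.7 187.6] [531.4 149.1 112. ]
cover_edge wrist 0.92 [320.6 201.4] [530.9 148.9 112. ]
latch_thumb scene 0.62 [309.1 165.8] [450.5 131.8 139. ]
latch_thumb scene 0.43 [322.2 180.6] [511.4 130.8 139. ]
latch_thumb wrist 0.85 [318.5 134.4] [456.7 140.6 139. ]
sample_tin scene 0.67 [205.5 262. ] [ 462.5 -234.6    5. ]
sample_tin wrist 0.87 [ 44.8 110.7] [ 462.7 -233.1    5. ]
sample_tin top 0.69 [434.9 251.4] [ 455.5 -235.8    5. ]
tin_a scene 0.79 [252.9 303.4] [ 638.5 -190.7    5. ]
tin_a scene 0.69 [218.1 325.8] [ 633.8 -290.6    5. ]
tin_a wrist 0.97 [ 30.  225.2] [ 635.3 -288.6    5. ]
tin_a wrist 0.65 [ 99.1 230.1] [ 635.6 -184.1    5. ]
tin_a top 0.8 [452.8 183.8] [ 641.3 -287.4    5. ]
tin_a top 0.6 [414.8 182.7] [ 641.6 -182.8    5. ]
bottle wrist 0.75 [501.9 185.7] [519.4 417.2   5. ]
bottle top 0.66 [191.3 217.7] [529.1 422.1   5. ]
```

Everything checks out. The cover is shut, the latch is back at rest, the tin is in the empty half and the bystanders haven't moved.

```bash
python3 -c "
from station import arm
print(arm.close_job())"
```

```text
the job is handed in; nothing more can be done
None
```

The job is handed in at about 32 s: the sample tin stands upright in the near half of the tray, the cover is shut and latched, the two other tins and the bottle stand where they were, and the arm is clear of everything.

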